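# Load the hardness test nest and sort the waiting specimens

## Robot

A 6-joint arm with a two-finger parallel gripper is mounted at the origin on the work surface. World frame = base frame: x ahead of the robot, y to its left, z up, the work surface at z = 0. Lengths are in m, angles in rad, forces in N, time in s.
With the tool pointing down it reaches from about 0.225 to 0.725 m from the base axis. Payload 3.1 kg.
Tool frame: the origin (TCP) lies at the very end of the fingers, on their centre line; the grasp point (between the pads) lies 19 mm behind it; z points along the fingers, y is the line along which they close (so a half turn about z gives the same grasp; the last joint's range is limited). The gripper opens to 85 mm and grips with 20 to 120 N. Pads are 22 mm wide; open, the fingers measure 114 mm over their backs; the gripper's body (76 mm by 85 mm) begins 54 mm behind the grasp point. The pads swing forward as they close: fully open they stand 13 mm farther back than shut.
Start: joints at [1.104, 0.048, 0.099, 1.622, 0, 1.443], TCP at [0.174, 0.495, 0.231] pointing down, gripper open.
Joint ranges: [-2.91, 2.91], [-0.99, 1.94], [-1.21, 1.42], [-2.12, 2.29], [-1.49, 1.47], [-3.14, 3.14]. Speed limits (rad/s): [2.79, 2.79, 3.14, 3.14, 3.14, 3.14].

## Interface

Orientations are given as a unit quaternion [w, x, y, z].
In Python, from bench import bot, status, eyes, hand_in gives the robot as it stands. Calls block until the motion is done:
- bot.move_ptp(position, orientation): joint-space move of the TCP to a pose.
- bot.move_linear(position, attitude=None, v=0.15): straight line of the TCP; attitude=None keeps the orientation; v is the mean speed in m/s.
- bot.movej(angles): joint-space move.
- bot.move_gripper(opening, grip_force=None): opening from 0.0 (shut) to 1.0 (fully open); grip_force is the grip in N (None keeps the last); returns when the fingers have stopped.
- bot.hold(seconds).
- bot.inverse_kinematics(position, orientation): joint angles nearest the present ones, or None.
- status.sense(): the state.
- eyes.capture(name): name is "side" or "top" or "wrist"; returns the picture (480x640x3 uint8, red, green, blue); there is no depth.
- eyes.get_calibration(name): a dict with "fov_y" (degrees; the focal length in pixels is half the picture's height over the tangent of half this angle, whatever the lens; pixels are square), "cx", "cy" (the principal point, pixels), "rvec" (rotation vector, rad) and "tvec" (3), from world to camera coordinates, as OpenCV has them. Camera axes: x right, y down, z forward; pixel columns grow to the right and rows downward; lengths in m; the calibration is good to about 2 mm. A picture is of the moment at which its call begins: read the wrist's pose just before it. get_calibration takes no time and is no camera call; for the wrist camera it gives the pose at the moment of the call.
A pose or a line that the arm cannot do raises bot.PlanningError and nothing moves.
- hand_in(): hands the job in; it is judged then, once.
Trained networks look in the newest picture that a camera, given by its name, has taken for a name from the list of things; names that differ only in an ending like _2 or _b are one class to them, and where a whole thing is asked for, a point or a joint stands for the part that bears it (a point fixed in the world has none). Each returns a list of dicts, best first, with "p" (0 to 1); they miss things now and then, are a little off and sometimes report something else, mostly with a low value. They report only what shows in the picture. A call takes as long as a camera call. They do not tell look-alikes from the thing itself.
- eyes.masks_of(query, camera): "mask" (480x640 bool, what is visible of it) and "extent" ([left, top, right, bottom] in pixels, round what is visible of it).
The state is a dict: "t": time; "qpos": joint angles; "dq": joint speeds; "joint_torque": joint torques, N m; "eef_pos": TCP position; "ee_rot": TCP orientation; "ft_force": force on the tool from outside, world axes, zero at the start; "ft_torque": the same for the moment, N m; "opening": opening from 0.0 (shut) to 1.0 (fully open); "gripper_force": force on a finger pad.
Only numpy, scipy, OpenCV 4.12 (cv2) and the standard library are available. Lean on these libraries where they do the work, as an engineer would, in place of code of your own. Each camera call takes 0.05 s, during which the arm holds its last target. There are 200 camera calls.

## Task

Get the round resin-mounted specimens ready for hardness testing: first press the black one straight down into the yellow-mouthed snap nest until it clicks fully home, and only then stand the red, green and blue ones upright in the tray of their own colour, flat on its floor. Set everything down gently without dropping or tipping it, let go, and leave the two square steel reference blocks where they lie.

Things in the scene. Friction and masses are not known exactly. Their poses are not given: they have to be found in the camera images.
- black_mount: Specimen, upright cylinder 32 mm dia x 42 mm: lower 16 mm bare aluminium carrier with V groove (8 mm above underside, 2.3 mm deep) and chamfered foot (27.6 mm across); upper 26 mm black resin (grip here) with a polished steel square on top. 60 to 130 g, loose, standing on the table. Origin: centre of underside; z up; yaw means nothing.
- red_mount: Specimen, upright cylinder 32 mm dia x 42 mm: lower 16 mm bare aluminium carrier with V groove (8 mm above underside, 2.3 mm deep) and chamfered foot (27.6 mm across); upper 26 mm red resin (grip here) with a polished steel square on top. 60 to 130 g, loose, standing on the table. Origin: centre of underside; z up; yaw means nothing.
- green_mount: Specimen, upright cylinder 32 mm dia x 42 mm: lower 16 mm bare aluminium carrier with V groove (8 mm above underside, 2.3 mm deep) and chamfered foot (27.6 mm across); upper 26 mm green resin (grip here) with a polished steel square on top. 60 to 130 g, loose, standing on the table. Origin: centre of underside; z up; yaw means nothing.
- blue_mount: Specimen, upright cylinder 32 mm dia x 42 mm: lower 16 mm bare aluminium carrier with V groove (8 mm above underside, 2.3 mm deep) and chamfered foot (27.6 mm across); upper 26 mm blue resin (grip here) with a polished steel square on top. 60 to 130 g, loose, standing on the table. Origin: centre of underside; z up; yaw means nothing.
- red_tray: Shallow open tray of red plastic, fixed to the table, 72 mm square, rim 10 mm high and 5 mm thick, inner floor 62 mm square and 4 mm above the table. Origin: centre of the underside, on the table; x and y along its sides, z up.
- green_tray: Shallow open tray of green plastic, fixed to the table, 72 mm square, rim 10 mm high and 5 mm thick, inner floor 62 mm square and 4 mm above the table. Origin: centre of the underside, on the table; x and y along its sides, z up.
- blue_tray: Shallow open tray of blue plastic, fixed to the table, 72 mm square, rim 10 mm high and 5 mm thick, inner floor 62 mm square and 4 mm above the table. Origin: centre of the underside, on the table; x and y along its sides, z up.
- nest: Snap nest, fixed: 86 mm steel base, yellow funnel 50 mm wide at 25 mm up, narrowing to a 36 mm bore at 18 mm; bore floor 10 mm above table. 3 brass spring balls 18 mm up: a mount meets them with its underside near 17 mm, push peaks at about 6 to 10 N, drops as they snap in its groove, underside on floor. Grip over 18 mm above its underside. Origin: on table, on axis.
- block_a: Square hardness reference block of bare steel, 48 x 48 x 14 mm, 250 g, lying loose among the mounts; not part of the job. Origin: centre of the underside; x and y along its sides.
- block_b: Square hardness reference block of bare steel, 48 x 48 x 14 mm, 250 g, lying loose among the mounts; not part of the job. Origin: centre of the underside; x and y along its sides.
Not all that is in view belongs to the job. There is more than one size of the red_tray; the one meant has the size given above.

How it is judged:
By the outcome, as a careful person would: the job done as asked, in the order asked, and still so for the second after the job is handed in, with the robot touching nothing.
It also fails if it takes over 102 s, if anything falls off the work surface, if the arm or the gripper's body presses on something with over 40 N, if the wrist force passes 120 N, or if a joint passes its speed limit or range.

## Working session

There is one attempt and no reset: what is moved stays moved. The work goes in short steps, each a Python script; the robot and the scene stay as the last script left them, time stands still between calls to the robot, and variables do not carry over. Pictures are saved under pics/ and viewed, at most 14 in all, crops included, and the job is handed in when it is done.

```bash
mkdir -p pics; ls; python3 - <<'E'
from bench import bot,status,eyes
import cv2
for n in ("top","side"):
    im=eyes.capture(n); cv2.imwrite(f"pics/{n}0.png",im[:,:,::-1]); print(eyes.get_calibration(n))
    for q in ["black_mount","red_mount","green_mount","blue_mount","red_tray","green_tray","blue_tray","nest","block_a"]:
        print(n,q,[(round(float(d["p"]),2),[int(x) for x in d["extent"]]) for d in eyes.masks_of(q,n)])
s=status.sense();print(s["t"],s["ee_rot"],s["ft_force"])
E
```

```text
pics
{'fov_y': 56.4136142085535, 'cx': 312.33275828083487, 'cy': 244.1463590165655, 'rvec': array([ 2.11633162, -2.11116149,  0.21091542]), 'tvec': array([-0.00981367,  0.60997465,  0.83366289])}
top black_mount [(0.75, [277, 291, 289, 305])]
top red_mount [(0.62, [390, 308, 408, 329]), (0.48, [325, 303, 357, 328]), (0.36, [210, 313, 226, 328])]
top green_mount [(0.73, [210, 310, 229, 326])]
top blue_mount [(0.55, [450, 327, 472, 339])]
top red_tray [(0.97, [415, 149, 471, 197]), (0.94, [388, 220, 431, 258])]
top green_tray [(0.97, [327, 206, 366, 243])]
top blue_tray [(0.91, [188, 230, 226, 265])]
top nest [(0.74, [256, 196, 300, 241])]
top block_a [(0.72, [150, 327, 182, 359]), (0.65, [324, 303, 358, 332]), (0.63, [278, 293, 291, 308])]
{'fov_y': 47.613786342902614, 'cx': 314.5707105500628, 'cy': 241.4048538233733, 'rvec': array([ 2.27564725, -0.73186567,  0.27322364]), 'tvec': array([-0.50419457,  0.30256217,  0.83923996])}
side black_mount [(0.57, [241, 249, 260, 274])]
side red_mount [(0.76, [295, 348, 315, 373])]
side green_mount [(0.54, [193, 223, 213, 243])]
side blue_mount [(0.73, [325, 412, 344, 442]), (0.46, [146, 206, 171, 228])]
side red_tray [(0.93, [444, 283, 524, 354]), (0.68, [367, 308, 420, 356])]
side green_tray [(0.63, [332, 252, 383, 293]), (0.21, [232, 184, 281, 220])]
side blue_tray [(0.64, [235, 186, 278, 219])]
side nest [(0.58, [292, 207, 347, 253])]
side block_a [(0.71, [255, 305, 283, 328]), (0.7, [146, 206, 172, 232])]
1.0 [-7.75579895e-07  1.68582204e-01  9.85687598e-01 -7.09885207e-06] [ 0.00250735  0.31369223 -0.02528655]
```

View pics/top0.png

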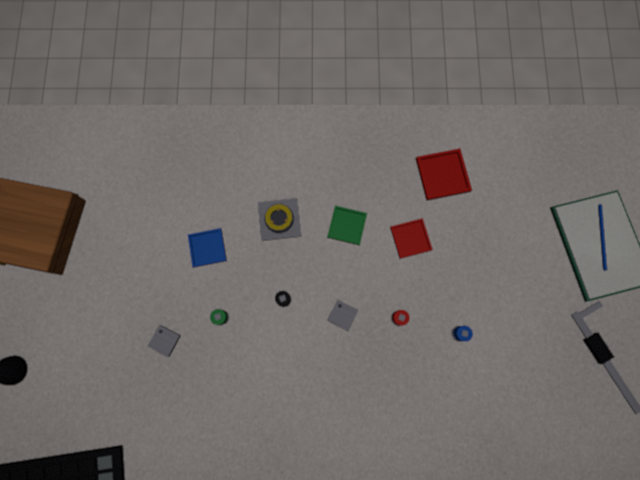

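View pics/side0.png

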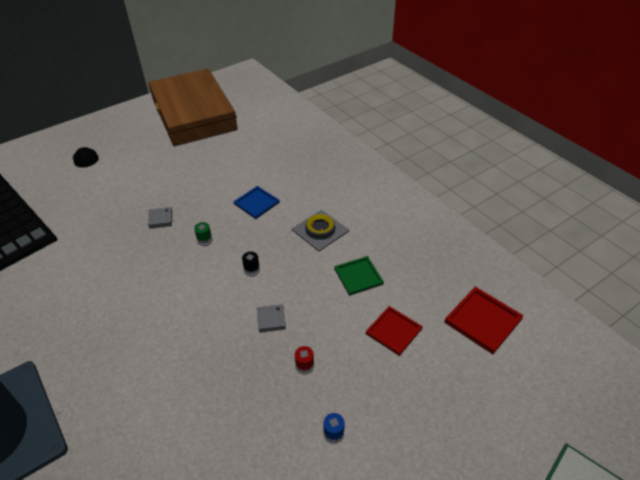

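The top view shows the mounts: green (219,317), black (283,298), red (400,317), blue (463,333). It also shows blocks at (164,340) and (343,315), the nest at (279,219), and trays: blue (208,248), green (347,226), small red (411,238), large red (443,174). The side view agrees. Next I'll turn these into coarse positions and check them with the wrist camera.

```bash
cat > h.py <<'E'
from bench import bot,status,eyes,hand_in
import cv2, numpy as np
def cam(n):
    c=eyes.get_calibration(n); f=240/np.tan(np.radians(c["fov_y"])/2)
    return np.array([[f,0,c["cx"]],[0,f,c["cy"]],[0,0,1]]),cv2.Rodrigues(np.array(c["rvec"]))[0],np.array(c["tvec"])
def ray(px,z,C):
    K,R,t=C; d=R.T@np.linalg.inv(K)@np.array([px[0],px[1],1.]); o=-R.T@t
    return o+d*(z-o[2])/d[2]
def proj(P,C):
    K,R,t=C; p=K@(R@np.asarray(P)+t); return p[:2]/p[2]
def quat(a):  # tool down, closing axis y at angle a in world
    # tool y=(cos a,sin a,0), z=(0,0,-1), x=y x z
    from scipy.spatial.transform import Rotation as Ro
    y=np.array([np.cos(a),np.sin(a),0]);z=np.array([0,0,-1.]);x=np.cross(y,z)
    q=Ro.from_matrix(np.c_[x,y,z]).as_quat(); return np.r_[q[3],q[:3]]
E
python3 - <<'E'
from h import *
C=cam("top"); print("campos",-C[1].T@C[2])
for n,p,z in [("green",(219,317),.04),("black",(283,298),.04),("red",(400,317),.04),("blue",(463,333),.04),("blkA",(164,340),.014),("blkB",(343,315),.014),("nest",(279,219),.025),("tB",(208,248),.01),("tG",(347,226),.01),("tR",(411,238),.01),("tRbig",(443,174),.01)]:
    P=ray(p,z,C);print(n,P.round(3), np.hypot(*P[:2]).round(3))
s=status.sense();K,R,t=cam("wrist");from scipy.spatial.transform import Rotation as Ro
q=s["ee_rot"];T=Ro.from_quat(np.r_[q[1:],q[0]]).as_matrix()
print("wristcam in tool",T.T@(-R.T@t-s["eef_pos"]),(R@T).round(3),K[0,0], K[:2,2])
im=eyes.capture("wrist");cv2.imwrite("pics/w0.png",im[:,:,::-1])
E
```

```text
campos [ 0.4303754  -0.01128057  0.93904683]
green [0.466 0.177 0.04 ] 0.499
black [0.504 0.05  0.04 ] 0.507
red [ 0.467 -0.183  0.04 ] 0.502
blue [ 0.437 -0.305  0.04 ] 0.533
blkA [0.421 0.291 0.014] 0.512
blkB [ 0.472 -0.071  0.014] 0.477
nest [0.672 0.062 0.025] 0.674
tB [0.612 0.213 0.01 ] 0.648
tG [ 0.66  -0.082  0.01 ] 0.665
tR [ 0.634 -0.218  0.01 ] 0.671
tRbig [ 0.778 -0.294  0.01 ] 0.831
wristcam in tool [ 8.14262062e-02  7.21245315e-05 -1.43061182e-01] [[-0.001  1.    -0.   ]
 [-0.947 -0.001 -0.32 ]
 [-0.32  -0.     0.947]] 383.69225244729626 [317.66912712 240.02561467]
```

View pics/w0.png

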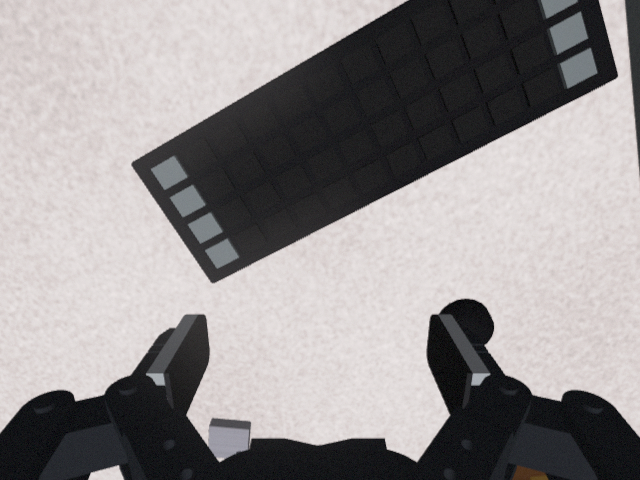

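The wrist view confirms the camera geometry: it sits 81 mm along tool +x and looks 18.6° back. I'll place that camera straight above the black mount and the nest, at two opposite yaws so that any bias cancels.

```bash
cat >> h.py <<'E'
def over(P,a,z=.13,name=None):
    y=np.array([np.cos(a),np.sin(a),0]);x=np.cross(y,[0,0,-1.])
    bot.move_ptp(np.r_[np.array(P[:2])-.0814*x[:2],z],quat(a)); bot.hold(.15)
    C=cam("wrist"); im=eyes.capture("wrist")
    if name: cv2.imwrite(f"pics/{name}.png",im[:,:,::-1])
    return C,im
E
python3 - <<'E'
from h import *
N=(.672,.062);B=(.504,.05)
for n,P,q,z in (("nest",N,"nest",.025),("blk",B,"black_mount",.042)):
  for a in ((0,np.pi) if n=="nest" else (np.pi,0)):
    try: C,im=over(P,a,name=f"{n}_{a:.0f}")
    except bot.PlanningError as e: print(n,a,e); continue
    print(n,a,proj([*P,z],C).round(0),status.sense()["qpos"].round(2),status.sense()["t"])
    for d in eyes.masks_of(q,"wrist"):
        (c,r)=cv2.minEnclosingCircle(np.argwhere(d["mask"])[:,::-1].astype(np.float32)); print(round(d["p"],2),d["extent"],c,r,ray(c,z,C).round(4))
a=[cv2.imread(f"pics/{f}.png")[0:300,120:520] for f in ("nest_0","nest_3","blk_0","blk_3")]
cv2.imwrite("pics/m1.png",np.vstack([np.hstack(a[:2]),np.hstack(a[2:])]))
E
```

```text
nest 0 [316. 113.] [-0.13  0.44  0.36  1.49  0.    1.44] 3.8083
0.81 [249.6, 31.8, 393.7, 185.1] (325.40899658203125, 103.82769012451172) 94.42416381835938 [0.6776 0.0676 0.025 ]
nest 3.141592653589793 [319. 113.] [ 0.11  0.48  0.42  1.51 -0.   -1.46] 6.5167
0.58 [234.9, 38.2, 379.3, 189.1] (312.08453369140625, 110.56977844238281) 93.6308364868164 [0.6764 0.0607 0.025 ]
blk 3.141592653589793 [322. 113.] [ 0.13  0.04 -0.11  1.42  0.   -1.44] 7.475
0.8 [295.9, 88.1, 351.9, 142.6] (322.0, 115.5) 29.34716033935547 [0.5042 0.0516 0.042 ]
blk 0 [316. 112.] [-0.19 -0.   -0.15  1.42 -0.    1.38] 10.1167
0.97 [288.4, 80.9, 344.8, 137.1] (315.3959045410156, 108.3753662109375) 29.376684188842773 [0.5036 0.052  0.042 ]
```

View pics/m1.png

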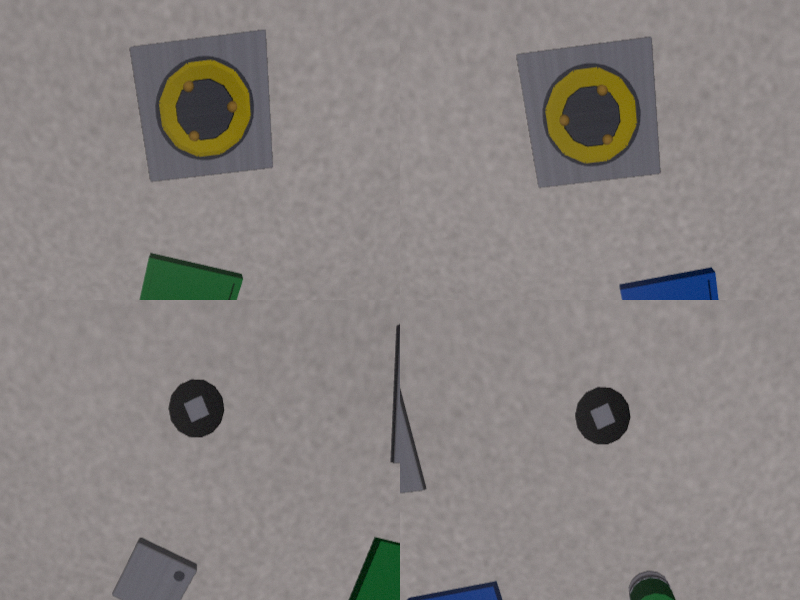

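The crops show the nest ring at about (324,109) and (312,115), with three brass balls. The black mount's top face is at (315,108) and (322,115), and both blocks are clear of the fingers. Next I'll fit the nest by its yellow colour and measure the other mounts and trays on the way to grasping black.

```bash
cat >> h.py <<'E'
def yellow(im):
    h=cv2.cvtColor(im,cv2.COLOR_RGB2HSV); m=cv2.inRange(h,(22,150,80),(35,255,255))
    c=max(cv2.findContours(m,cv2.RETR_EXTERNAL,cv2.CHAIN_APPROX_NONE)[0],key=cv2.contourArea)
    return cv2.fitEllipse(cv2.convexHull(c))
def camat(C,pos,a): # placeholder-free: camera from tool pose
    return C
E
sed -i '/^def camat/,$d' h.py
python3 - <<'E'
from h import *
# rebuild camera pose for saved pictures from nominal mounting
K=np.array([[383.69225,0,317.669],[0,383.69225,240.0256],[0,0,1]])
s=status.sense(); C=cam("wrist"); print(s["eef_pos"],C[0][0])
from scipy.spatial.transform import Rotation as Ro
q=s["ee_rot"];T=Ro.from_quat(np.r_[q[1:],q[0]]).as_matrix()
RT=C[1]@T; tc=C[1]@s["eef_pos"]+C[2]   # cam = RT*tool + tc
res=[]
for a in (0,np.pi):
    im=cv2.imread(f"pics/nest_{a:.0f}.png")[:,:,::-1].copy()
    y=np.array([np.cos(a),np.sin(a),0]);z=np.array([0,0,-1.]);x=np.cross(y,z);Tm=np.c_[x,y,z]
    e=np.r_[np.array([.672,.062])-.0814*x[:2],.13]
    R=RT@Tm.T; t=tc-R@e
    E=yellow(im); res.append(ray(E[0],.025,(C[0],R,t))); print(E,res[-1].round(4), E[1][0]/2*(.13+.143-.025)/384)
print(np.mean(res,0))
E
```

```text
[ 0.50401326 -0.0313012   0.13000074] [383.69225245   0.         317.66912712]
((324.7208557128906, 107.72705078125), (91.21782684326172, 96.51750183105469), 3.7215487957000732) [0.6773 0.0643 0.025 ] 0.029455756584803264
((310.8584289550781, 114.70053100585938), (90.92703247070312, 95.44471740722656), 173.6584930419922) [0.6752 0.0638 0.025 ] 0.02936185423533122
[0.67624972 0.06402197 0.025     ]
```

```bash
cat >> h.py <<'E'
def pick(x,y,a,F=70,zg=.018):
    bot.move_ptp([x,y,.09],quat(a)); bot.move_linear([x,y,zg],v=.1)
    bot.move_gripper(0.0,F); s=status.sense(); print("grip",s["opening"],s["gripper_force"],s["ft_force"].round(2),s["t"])
    bot.move_linear([x,y,.10],v=.12)
    s=status.sense(); print("lifted",s["opening"],s["gripper_force"],s["ft_force"].round(2))
E
python3 - <<'E'
from h import *
pick(.5039,.0518,0,80)
bot.move_ptp([.6762,.0640,.10],quat(0)); bot.move_linear([.6762,.0640,.048],v=.1); bot.hold(.2)
f0=status.sense()["ft_force"]; z=.048; print(f0)
while z>.0285:
    z-=.001 if z<.0401 else .002
    bot.move_linear([.6762,.0640,z],v=.02); s=status.sense(); f=s["ft_force"]-f0
    print(round(z,4),s["eef_pos"].round(4),f.round(2),round(s["opening"],4))
    if abs(f[2])>25 or np.hypot(f[0],f[1])>10: print("stop");break
print(status.sense()["t"])
E
```

```text
grip 0.3525471873472889 79.4086217880249 [0.26 0.02 3.14] 12.0417
lifted 0.3470008582561039 79.30979490280151 [ 0.44 -0.25 -0.1 ]
[ 0.62933936  0.54139823 -0.91979363]
0.046 [0.6762 0.064  0.046 ] [-0.29  0.27  0.53] 0.3478
0.044 [0.6759 0.064  0.0436] [-0.25 -0.37 -0.03] 0.3456
0.042 [0.676  0.064  0.0417] [-0.76  0.18  0.11] 0.3488
0.04 [0.676  0.064  0.0398] [-0.86 -0.36 -0.27] 0.3465
0.039 [0.6762 0.064  0.0389] [-0.79 -0.78  1.37] 0.3467
0.038 [0.6762 0.064  0.038 ] [-1.29 -0.47  0.24] 0.3492
0.037 [0.6764 0.0641 0.0373] [-1.37 -0.14  1.21] 0.3432
0.036 [0.6765 0.0641 0.0368] [-1.61  0.35  3.73] 0.3451
0.035 [0.6769 0.0641 0.0362] [-1.67  0.25  6.5 ] 0.3469
0.034 [0.6771 0.064  0.0353] [-1.37  0.23  6.27] 0.3466
0.033 [0.6771 0.0638 0.034 ] [-1.71 -0.23  6.95] 0.3438
0.032 [0.6765 0.0638 0.0317] [ 0.63 -0.74  1.62] 0.3471
0.031 [0.6756 0.064  0.0292] [ 2.21 -0.35 -1.91] 0.3454
0.03 [0.6757 0.0641 0.029 ] [ 0.55  0.04 -2.39] 0.3462
0.029 [0.6758 0.0641 0.0289] [-0.69  0.32  0.02] 0.3452
0.028 [0.6759 0.0641 0.0289] [-3.1  -0.75  5.34] 0.3469
18.4667
```

The push peaked near 7 N, dropped as it snapped, and now meets the floor. I'll press a little further to confirm, then release and check with the camera. After that I'll measure the rest.

```bash
python3 - <<'E'
from h import *
for z in (.027,.026):
    bot.move_linear([.6762,.0640,z],v=.02); bot.hold(.1); s=status.sense(); print(s["eef_pos"].round(4),s["ft_force"].round(2))
bot.move_linear([.6762,.0640,.0285],v=.02)
bot.move_gripper(.8); bot.move_linear([.6762,.0640,.12],v=.15)
C,im=over((.6762,.064),0,name="nest_after")
print(proj([.6762,.064,.052],C))
K=[("red_mount",(.467,-.183),.042),("blue_mount",(.437,-.305),.042),("red_tray",(.634,-.218),.01),("green_tray",(.66,-.082),.01),("blue_tray",(.612,.213),.01),("green_mount",(.466,.177),.042)]
order=["green_tray","red_tray","blue_mount","red_mount","green_mount","blue_tray"];D={k[0]:k for k in K}
cr=[im[0:300,120:520]]
for k in order:
    n,P,z=D[k]
    try: C,im=over(P,0,name=n)
    except bot.PlanningError as e: print(n,e); continue
    cr.append(im[0:300,120:520])
    for d in eyes.masks_of(n,"wrist")[:3]:
        pts=np.argwhere(d["mask"])[:,::-1].astype(np.float32)
        if "mount" in n: c,r=cv2.minEnclosingCircle(pts)
        else: c,r,_=cv2.minAreaRect(pts)
        print(n,round(d["p"],2),np.round(c,1),np.round(r,1),ray(c,z,C).round(4))
print(status.sense()["t"])
cr+= [cr[0]]*(8-len(cr))
m=np.vstack([np.hstack(cr[:4]),np.hstack(cr[4:8])]); cv2.imwrite("pics/m2.png",cv2.resize(m[:,:,::-1],(800,300)))
E
```

```text
[0.6759 0.0641 0.0289] [-4.88  0.35  8.55]
[0.6759 0.0641 0.0289] [-5.29 -0.44 10.5 ]
[317.83912649 113.8926617 ]
green_tray 0.67 [319.8 111.5] [116.  117.4] [ 0.6625 -0.0802  0.01  ]
red_tray 0.93 [521.5 221.7] [137.3 167.2] [ 0.7807 -0.2906  0.01  ]
red_tray 0.77 [318.3 111.1] [118.1 115.8] [ 0.6358 -0.2161  0.01  ]
blue_mount 0.64 [311.5 116.5] 28.6 [ 0.4359 -0.3071  0.042 ]
red_mount 0.6 [314.5 112.5] 28.9 [ 0.4663 -0.1844  0.042 ]
green_mount 0.57 [317. 104.] 29.4 [0.4672 0.1801 0.042 ]
blue_tray 0.91 [321.4 102.5] [120.8 117.1] [0.6145 0.2182 0.01  ]
27.4667
```

View pics/m2.png

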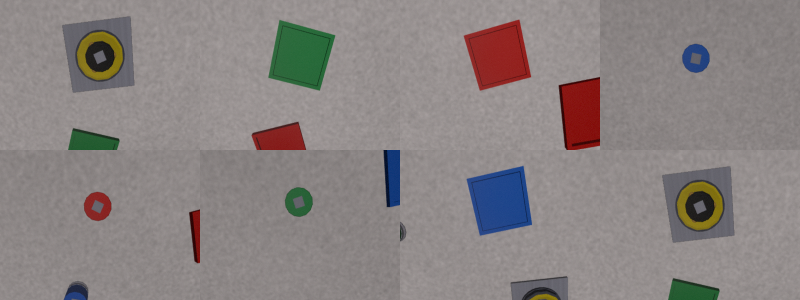

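View pics/nest_after.png

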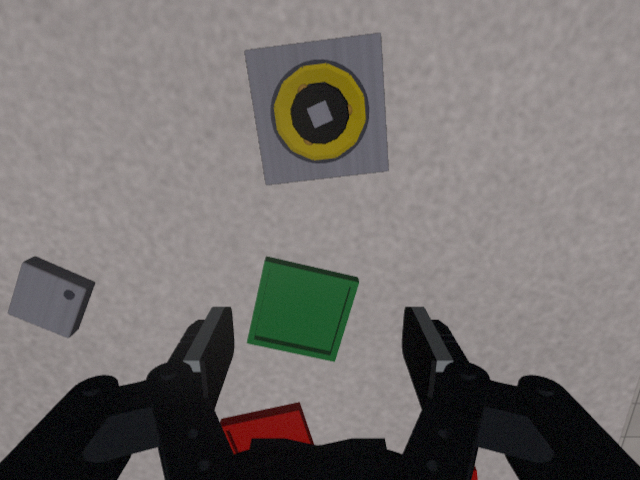

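The nest view shows black centred in the funnel at (319,112), held by the balls. The small red tray is the same size as the green and blue trays, so it's the one meant. Now I'll place red, green and blue.

```bash
cat >> h.py <<'E'
def place(x,y,a):
    bot.move_ptp([x,y,.10],quat(a)); bot.move_linear([x,y,.026],v=.08); bot.hold(.2)
    f0=np.mean([status.sense()["ft_force"] for _ in range(3)],0); z=.026
    while z>.0195:
        z-=.0005; bot.move_linear([x,y,z],v=.02); bot.hold(.05); s=status.sense(); f=s["ft_force"]-f0
        if f[2]>2.5: break
    print("contact",round(z,4),s["eef_pos"].round(4),f.round(2))
    bot.move_gripper(.8); bot.move_linear([x,y,.10],v=.12); print("t",status.sense()["t"])
E
python3 - <<'E'
from h import *
for m,t in (((.4672,.1801),(.6625,-.0802)),((.4663,-.1844),(.6358,-.2161)),((.4359,-.3071),(.6145,.2182))):
    pick(*m,0,40); place(*t,0)
    over(t,0,name=f"pl_{t[0]:.3f}"); 
    if status.sense()["opening"]<.75: break
q=[cv2.imread(f"pics/pl_{x}.png")[0:300,120:520] for x in ("0.662","0.636","0.615") if cv2.imread(f"pics/pl_{x}.png") is not None]
im=eyes.capture("side"); cv2.imwrite("pics/s2.png",im[100:400,100:500,::-1]); q.append(im[150:450,130:530,::-1])
q=(q+q[:1]*4)[:4]
cv2.imwrite("pics/m3.png",np.vstack([np.hstack(q[:2]),np.hstack(q[2:])]))
E
ls pics
```

```text
grip 0.35403624493220365 39.727190136909485 [-1.17  0.34  4.93] 29.4333
lifted 0.3577572214971132 39.626888036727905 [ 0.    0.1  -1.55]
contact 0.0225 [ 0.6626 -0.0802  0.0231] [ 0.6  -0.17  3.26]
t 36.1167
grip 0.35651246656936214 39.755303263664246 [-0.22 -0.13  3.54] 38.875
lifted 0.3590704651471261 39.63858962059021 [-0.39  0.2  -1.46]
contact 0.0225 [ 0.6359 -0.2161  0.0231] [0.18 1.41 3.02]
t 45.05
grip 0.36224388182845985 39.7483491897583 [-0.38 -0.44  3.69] 47.8167
lifted 0.3638993616645882 39.621559381484985 [ 0.36  0.41 -1.19]
contact 0.0225 [0.6146 0.2182 0.0231] [-2.11 -1.67  4.91]
t 55.2667
blk_0.png
blk_3.png
blue_mount.png
blue_tray.png
green_mount.png
green_tray.png
m1.png
m2.png
m3.png
nest_0.png
nest_3.png
nest_after.png
pl_0.615.png
pl_0.636.png
pl_0.662.png
red_mount.png
red_tray.png
s2.png
side0.png
top0.png
w0.png
```

View pics/m3.png

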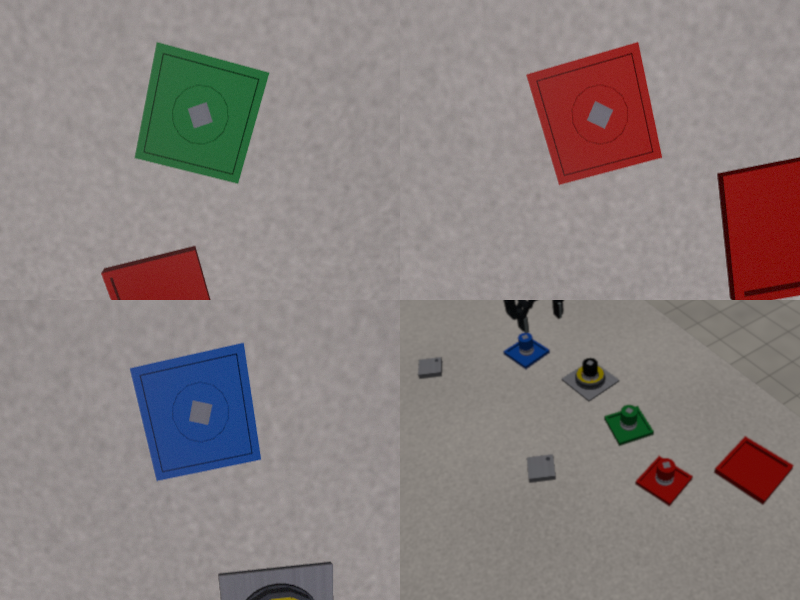

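The views show all three mounts upright and centred in their own trays at about (320,115), black standing in the nest, and both blocks undisturbed. The arm is clear of everything, so I'll hand in.

```bash
python3 - <<'E'
from h import *
p=status.sense()["eef_pos"]; bot.move_linear([p[0],p[1],.2],v=.15); print(status.sense()["t"]); print(hand_in())
E
```

```text
56.575
the job is handed in; nothing more can be done
None
```

The black mount is snapped home in the nest, and the red, green and blue mounts then went upright into their own trays; both reference blocks were left where they lay, and I handed in at about 57 s of the 102 s limit.

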